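# Load the sample tray into the shaker and start it

### The job

Pick up the steel tray of four sample jars by its blue handle and, keeping it level, slide it under the two blue lips of the shaker's bay from the open end until it is fully home against the back stop. Only then press the orange treadle beside the bay down to its stop and let it spring back up. The jars must stay standing in the tray, and the beaker, the canister and the brown bottle must be left where they are.

Things in the scene. Friction and masses are not known exactly. Their poses are not given: they have to be found in the camera images.
- tray: Loose steel tray, base plate 140 (x) x 150 (y) x 5 mm; its outer 16 mm along both y sides are free flanges; walls inside them to 27 mm high, 118 mm over their outsides. Handle across the middle on 8 mm posts at y = +-46 mm. Starts flat on the bench. 0.2 to 0.4 kg empty. Origin: centre of its underside; x is the sliding direction (symmetrical, either end first), z up
- tray_grip (a point): Centre of the tray's blue handle bar, 105 mm above the tray's underside; the bar is 14 mm (along tray x) x 104 mm (along tray y) x 18 mm high; 42 mm free between the jar lids and the middle of the bar. Axes as the tray's
- shaker: White shaker fixed to the bench; x points into the bay, from open end to back stop, y to the treadle. Origin on the bench under bay_home. Base y -90 to 90, x -80 to 135 mm; behind the bay (x 81 to 135) a motor housing 90 mm high; console at y 90 to 175 mm: a box 80 mm high at x 5 to 135, the treadle before it
- bay_home (a point): Tray origin's place when fully home: on the bay floor, 58 mm above the bench; axes as the shaker's. Back stop face at x = 71 mm. Side slots at x -75 to 75: walls at y = +-79, blue lips from 11 to 16 mm above the floor reach in to y = +-65, so the tray's flanges must enter from the open end. Floor, walls and lips flare outwards at x -95 to -75 mm
- bay_mouth (a point): Middle of the bay floor's front edge, 75 mm before bay_home on the shaker's x; axes as the shaker's
- treadle (a joint): Hinged spring treadle, rad: 0 up (rest), 0.22 pressed to its stop. Its hinge lies along the shaker's y on the side towards the back (shaker x = +2 mm); about 5 N on the pad's middle takes it to the stop
- treadle_pad (a point): Point to press, on the top of the ribbed orange treadle plate (85 mm along shaker x, 66 mm along y, 6 mm thick), 67 mm from its hinge and 18 mm from its free edge, 58 mm above the bench at rest; it sinks 15 mm
- jar0: Amber glass jar with red lid, loose, standing in one of the tray's four compartments (65 x 54 mm), 46 mm across, 58 mm tall; origin at the centre of its underside, z up
- jar1: Amber glass jar with white lid, loose, standing in one of the tray's four compartments (65 x 54 mm), 46 mm across, 58 mm tall; origin at the centre of its underside, z up
- jar2: Amber glass jar with red lid, loose, standing in one of the tray's four compartments (65 x 54 mm), 46 mm across, 58 mm tall; origin at the centre of its underside, z up
- jar3: Amber glass jar with white lid, loose, standing in one of the tray's four compartments (65 x 54 mm), 46 mm across, 58 mm tall; origin at the centre of its underside, z up
- beaker: Open glass beaker, 68 mm across, 90 mm tall, on the bench beyond the tray; origin at the centre of its underside. Leave alone
- canister: Aluminium canister, 60 mm across, 85 mm tall, on the bench beyond the tray; origin at the centre of its underside. Leave alone
- reagent: Brown glass bottle with black cap, 66 mm across, 160 mm tall, on the bench beside the bay; origin at the centre of its underside. Leave alone
Not all that is in view belongs to the job. Several things have the shape of the tray; the one meant has the colours described above. Leave any pink look-alike of the jar0 alone.

How it is judged (in metres and radians):
On the way, in this order (a step that is already met when the one before it is completed fails the run):
1. the tray is fully home in the bay, under both lips (x of tray in the frame of bay_home between -0.006 and 0.006 m and y of tray in the frame of bay_home between -0.008 and 0.008 m and z of tray in the frame of bay_home between -0.003 and 0.0075 m and angle between the x axis of tray and the x axis of bay_home, either way round below 0.08 rad and angle between tray's own z axis and vertical below 0.06 rad), for 0.2 s.
2. the treadle is pressed to its stop with the tray home (all of step 1 and value of joint treadle above 0.195 rad), for 0.1 s.
At the end, for the whole second after the job is handed in: Tray at rest on the bay floor under both lips: within 6 mm of home along the bay, 8 mm across, 3 mm in height, 0.08 rad square, 0.06 rad level. All four jars upright (0.15 rad) on the tray's floor (feet within 12 mm of its underside, 75 mm of its centre). Treadle back up (under 0.04 rad) (x of tray in the frame of bay_home between -0.006 and 0.006 m and y of tray in the frame of bay_home between -0.008 and 0.008 m and z of tray in the frame of bay_home between -0.003 and 0.003 m and angle between the x axis of tray and the x axis of bay_home, either way round below 0.08 rad and angle between tray's own z axis and vertical below 0.06 rad and z of jar0 in the frame of tray between 0 and 0.012 m and horizontal distance between each of jar0, jar1, jar2, jar3 and tray below 0.075 m and angle between each of jar0, jar1, jar2, jar3's own z axis and vertical below 0.15 rad and z of jar1 in the frame of tray between 0 and 0.012 m and z of jar2 in the frame of tray between 0 and 0.012 m and z of jar3 in the frame of tray between 0 and 0.012 m and value of joint treadle below 0.04 rad and linear speed of tray below 0.02 m/s); the robot touches nothing.
It fails at once if the treadle is pressed (over 0.12 rad) while the tray is not home (value of joint treadle above 0.12 rad and not (x of tray in the frame of bay_home between -0.006 and 0.006 m and y of tray in the frame of bay_home between -0.008 and 0.008 m and z of tray in the frame of bay_home between -0.003 and 0.0075 m and angle between the x axis of tray and the x axis of bay_home, either way round below 0.08 rad and angle between tray's own z axis and vertical below 0.06 rad)).
It fails at once if the tray is tilted by more than 0.3 rad (angle between tray's own z axis and vertical above 0.3 rad).
It fails at once if a bystander (beaker, canister, brown bottle) is moved by more than 20 mm or tipped by more than 0.3 rad (distance of any of beaker, canister, reagent from where it was at the start of the episode above 0.02 m or angle between any of beaker, canister, reagent's own z axis and vertical above 0.3 rad).
It also fails if it takes over 64 s, if anything falls off the work surface, if the arm or the gripper's body presses on something with over 40 N, if the wrist force passes 120 N, or if a joint passes its speed limit or range.

### The arm

A 6-joint arm with a two-finger parallel gripper is mounted at the origin on the work surface. World frame = base frame: x ahead of the robot, y to its left, z up, the work surface at z = 0. Lengths are in m, angles in degrees, forces in N, time in s.
With the tool pointing down it reaches from about 0.25 to 0.725 m from the base axis. Payload 9.7 kg.
Tool frame: the origin (TCP) lies at the very end of the fingers, on their centre line; the grasp point (between the pads) lies 19 mm behind it (bot.grip_depth is the distance from the TCP to the grasp point, in m); z points along the fingers, y is the direction in which the jaws open and shut (so a half turn about z gives the same grasp; the last joint's range is limited). The gripper opens to 85 mm and grips with 20 to 120 N. Pads are 22 mm wide; open, the fingers measure 114 mm over their backs; the gripper's body (76 mm by 85 mm) begins 54 mm behind the grasp point. The pads swing forward as they close: fully open they stand 13 mm farther back than shut.
Start: joints at [71.677, 4.979, 10.078, 95.1, 0, 90], TCP at [0.173, 0.522, 0.231] pointing down, gripper open.
Joint ranges: [-179.16, 179.16], [-48.56, 103.87], [-65.8, 70.77], [-126.05, 130.52], [-82.76, 87.17], [-180, 180]. Speed limits (degrees/s): [127.2, 127.2, 147.25, 180, 180, 180].

### API

Orientations are given as [roll, pitch, yaw] about the fixed x, y, z axes, in that order (R = Rz(yaw) Ry(pitch) Rx(roll)).
In Python, from workcell import telemetry, optics, order, bot gives the robot as it stands. The module is installed in compiled form; this text tells all that it offers.
- The arm moves only by the shell command python3 -m inch 'ROWS' [FORCE]. ROWS is JSON, a list of rows, each a list of 7 numbers: the shift along the tool's x, y, z in m, then the turn, a rotation vector about the tool's x, y, z in rad, then the closure, from 0 (fully open) to 1 (shut). In form: [[tx, ty, tz, rx, ry, rz, grip], ...]. A call has 1 to 12 rows; each row is the pose to reach, as a shift and turn from the pose commanded when the call began, along the tool's axes at that moment; what a row does not reach only later rows make up. A row lasts 1/12 s, in which the tool goes at most 41.7 mm and 7.16 degrees, less where a joint would pass 70% of its speed; a pose out of reach is approached as far as the arm can. A call with a gripper value outside its range is refused whole. The fingers move at their own pace and stop on an object; FORCE is the grip in N (left out, the last holds). Time passes only in rows, so rows that repeat a pose let the fingers close. It gives the time, the measured TCP pose, the force and the opening at its end, in the units of the state.
- telemetry.get_obs(): the state, without advancing time (a new reading comes with each control period).
- optics.camera(name): name is "scene" or "top" or "wrist"; returns (picture, depth): 480x640x3 uint8, red, green, blue; 480x640 float32, m along the optical axis (not along the pixel's ray), 0 where there is no reading.
- optics.camera_info(name): a dict with "camera_matrix" (3x3 intrinsics, pixels), "xyz" and "attitude" of the camera in the world; the wrist camera has in their place "mount" (4x4, takes a point from camera to tool coordinates, whose origin is the TCP and whose axes are the flange's). Camera axes: x right, y down, z forward; pixel columns grow to the right and rows downward; lengths in m; the calibration is good to about 2 mm. The wrist camera is an equidistant fisheye: a pixel r from the principal point sees the ray r / f radians off the axis. A picture is of the moment at which its call begins: read the wrist's pose just before it. camera_info takes no time and is no camera call.
- order.job_done(): hands the job in, once; it reports no verdict.
The state is a dict: "time": time; "q": joint angles; "qd": joint speeds; "joint_efforts": joint torques, N m; "ee_pos": TCP position; "tcp_rot": TCP orientation; "wrist_force": force on the tool from outside, world axes, zero at the start; "torque": the same for the moment, N m; "opening": finger opening in m.
Only numpy, scipy, OpenCV 4.12 (cv2) and the standard library are available. Lean on these libraries where they do the work, as an engineer would, in place of code of your own. Each camera call takes 0.05 s, during which the arm holds its last target. There are 200 camera calls.

## Working session

There is one attempt and no reset: what is moved stays moved. The work goes in short steps, Python scripts to look and compute and a shell command to move; the robot and the scene stay as the last step left them, time stands still between calls to the robot, and variables do not carry over. Pictures are saved under pics/ and viewed, about 8 in all and at most 12, crops included, and the job is handed in when it is done.

```bash
mkdir -p pics
python3 - <<'E'
from workcell import telemetry, optics, order, bot
import cv2, numpy as np
print(telemetry.get_obs())
for n in ("scene","top","wrist"):
    print(n, optics.camera_info(n))
for n in ("scene","top"):
    im,d=optics.camera(n); np.savez(f"{n}0.npz",im=im,d=d)
    cv2.imwrite(f"pics/{n}0.png",im[:,:,::-1])
E
```

```text
{'time': 0.0, 'q': array([ 7.16766439e+01,  5.01035151e+00,  1.00336305e+01,  9.50980953e+01,
       -4.21874977e-04,  8.99985048e+01]), 'qd': array([ 0.05482357, -0.10817402, -0.0274136 , -0.01998028, -0.04043391,
       -0.03907743]), 'joint_efforts': array([ 5.79599655e-04, -5.20388496e+01,  4.64799964e+01,  1.64557330e-02,
       -3.24959183e-05,  1.12498401e-05]), 'ee_pos': array([0.17284015, 0.52189991, 0.23058286]), 'tcp_rot': array([-1.79925184e+02,  4.19922221e-04,  1.61678140e+02]), 'wrist_force': array([-0.49991467,  0.28585484,  0.58221139]), 'torque': array([ 0.02987454, -0.00436198, -0.03357355]), 'opening': 0.08575951507575615}
scene {'camera_matrix': array([[620.08217364,   0.        , 310.86433635],
       [  0.        , 620.08217364, 234.87645585],
       [  0.        ,   0.        ,   1.        ]]), 'xyz': array([ 1.55030192, -0.76413159,  0.88955977]), 'attitude': array([-123.60275355,   -1.0266432 ,   57.89310651])}
top {'camera_matrix': array([[478.09637929,   0.        , 316.5499276 ],
       [  0.        , 478.09637929, 242.32790117],
       [  0.        ,   0.        ,   1.        ]]), 'xyz': array([ 0.39936793, -0.12097422,  1.13362903]), 'attitude': array([-171.66014528,   -1.14080334,  -88.74182109])}
wrist {'camera_matrix': array([[371.64829954,   0.        , 326.88964792],
       [  0.        , 371.64829954, 242.28055341],
       [  0.        ,   0.        ,   1.        ]]), 'mount': array([[ 4.43862130e-04, -9.45842006e-01, -3.24627022e-01,
         8.44040004e-02],
       [ 9.99999010e-01,  8.53317973e-04, -1.11895273e-03,
         1.56654316e-03],
       [ 1.33536257e-03, -3.24626204e-01,  9.45841448e-01,
        -1.42296900e-01],
       [ 0.00000000e+00,  0.00000000e+00,  0.00000000e+00,
         1.00000000e+00]])}
```

View pics/top0.png

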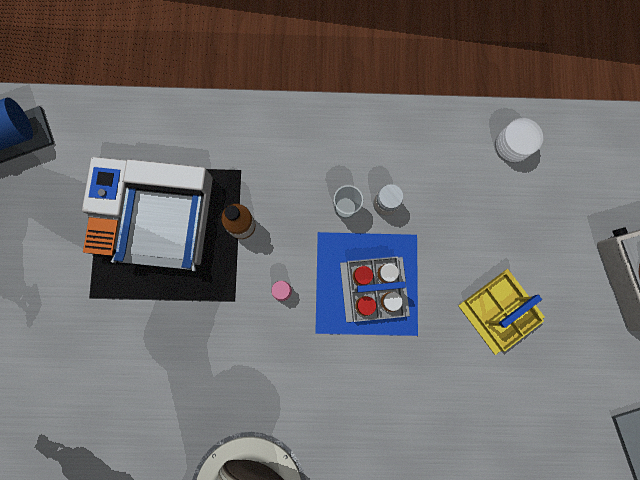

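View pics/scene0.png

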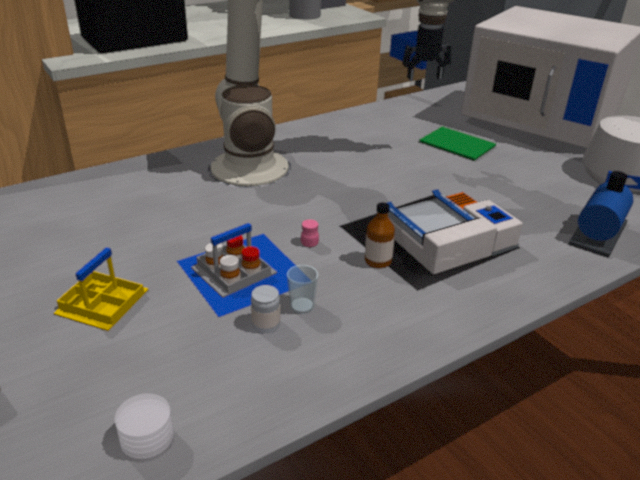

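The top view shows the tray on the blue mat at (378,290), with its handle roughly along the image x axis. The shaker is at (160,215), its open end facing down (towards the robot) and the orange treadle at (100,236). The pink decoy is at (281,290). The scene view agrees. Next I measure with masks and depth.

```bash
cat > h.py <<'E'
import numpy as np, cv2
from scipy.spatial.transform import Rotation as R
from workcell import telemetry, optics
def cam(n):
    i=optics.camera_info(n); return i["camera_matrix"],R.from_euler("xyz",i["attitude"],degrees=True).as_matrix(),np.array(i["xyz"])
def rays(n,uv):
    K,Rm,t=cam(n); uv=np.atleast_2d(uv).astype(float)
    return np.c_[(uv-K[:2,2])/K[0,0],np.ones(len(uv))]@Rm.T,t
def pts(n,uv,d):
    r,t=rays(n,uv); return t+r*d[:,None]
def plane(n,uv,z):
    r,t=rays(n,uv); return t+r*((z-t[2])/r[:,2])[:,None]
def proj(n,P):
    K,Rm,t=cam(n); c=(np.atleast_2d(P)-t)@Rm; return c[:,:2]/c[:,2:]*K[0,0]+K[:2,2]
def load(n,k): z=np.load(f"{n}{k}.npz"); return z["im"],z["d"]
def blobs(n,im,d,lo,hi,amin=60):
    m=cv2.inRange(cv2.cvtColor(im,cv2.COLOR_RGB2HSV),lo,hi)
    c,l,s,_=cv2.connectedComponentsWithStats(m)
    for i in range(1,c):
        if s[i,4]<amin: continue
        v,u=np.where((l==i)&(d>0)); yield s[i],np.c_[u,v],pts(n,np.c_[u,v],d[v,u])
E
python3 - <<'E'
from h import *
np.set_printoptions(precision=4,suppress=True)
for n in("top","scene"):
    im,d=load(n,0)
    for nm,lo,hi in(("blue",(100,120,50),(125,255,255)),("orange",(5,150,120),(14,255,255)),("red",(0,170,90),(4,255,255)),("brown",(5,120,30),(15,255,110))):
        for s,uv,P in blobs(n,im,d,lo,hi):
            if s[1]<90 : continue
            print(n,nm,s,"med",np.median(P,0),"rect",cv2.minAreaRect(P[:,:2].astype(np.float32)*1000), "z5-95",np.percentile(P[:,2],[5,95]))
E
```

```text
top blue [  0  98  26  51 587] med [0.7872 0.5592 0.1011] rect ((806.1438598632812, 559.611083984375), (53.8980712890625, 105.68418884277344), 80.93690490722656) z5-95 [0.0712 0.1196]
top blue [ 89 167  31  33 566] med [0.6707 0.3391 0.0812] rect ((677.9891357421875, 341.5002746582031), (62.28285217285156, 70.8703842163086), 86.4859390258789) z5-95 [0.0776 0.0843]
top blue [114 189  22  73 511] med [0.5795 0.2889 0.0734] rect ((585.7947998046875, 291.5570983886719), (22.245065689086914, 165.41815185546875), 84.99735260009766) z5-95 [0.0699 0.078 ]
top blue [181 195  18  73 486] med [0.5667 0.1447 0.0734] rect ((574.5413818359375, 144.84176635742188), (19.763660430908203, 165.20968627929688), 87.78166198730469) z5-95 [0.0704 0.0782]
top blue [ 316  232  102  104 6661] med [ 0.4785 -0.2395  0.0004] rect ((472.01190185546875, -261.3289489746094), (240.57229614257812, 240.354736328125), 89.9974365234375) z5-95 [-0.0031  0.0062]
top blue [499 295  43  33 371] med [ 0.4143 -0.5763  0.113 ] rect ((413.07293701171875, -577.34619140625), (14.183069229125977, 104.22914123535156), 37.1789741516
[... 2745 characters left out ...]
9.23828125, -249.48822021484375), (44.24799346923828, 25.871639251708984), 72.01705932617188) z5-95 [0.0275 0.0455]
scene brown [365 258  28  10 110] med [0.6271 0.0235 0.0096] rect ((620.7034301757812, 36.45705795288086), (72.51274108886719, 36.291259765625), 70.04574584960938) z5-95 [-0.0003  0.0168]
scene brown [221 268  19  11 113] med [ 0.5092 -0.3121  0.034 ] rect ((503.9814147949219, -302.1625061035156), (48.34161376953125, 30.823801040649414), 88.01617431640625) z5-95 [0.027  0.0425]
scene brown [  292   277   348   203 35658] med [ 0.7236  0.6396 -0.7503] rect ((799.9967041015625, 744.51904296875), (629.3450317382812, 1803.5399169921875), 0.01015529129654169) z5-95 [-0.7579 -0.7427]
```

Run:
```python
from h import *
np.set_printoptions(precision=4,suppress=True)
def line(P): # direction angle
    vx,vy,x,y=cv2.fitLine(P[:,:2].astype(np.float32),cv2.DIST_HUBER,0,0.001,0.001).ravel(); a=np.degrees(np.arctan2(vy,vx)); return (a+90)%180-90,x,y
for n in("top","scene"):
    im,d=load(n,0); v,u=np.mgrid[:480,:640]; hsv=cv2.cvtColor(im,cv2.COLOR_RGB2HSV)
    m=(cv2.inRange(hsv,(100,120,50),(125,255,255))>0)
    P=pts(n,np.c_[u.ravel(),v.ravel()],d.ravel()).reshape(480,640,3)
    h=m&(P[...,2]>.094)&(abs(P[...,1]+.28)<.09)&(abs(P[...,0]-.46)<.06)
    uv=np.c_[u[h],v[h]]; Q=plane(n,uv,.114 if n=="top" else .105)
    print(n,"handle",h.sum(),cv2.minAreaRect(Q[:,:2].astype(np.float32)*1000),"line",line(Q),"pts line",line(P[h]),P[h].mean(0),"zmax",np.percentile(P[h][:,2],97))
    for y0 in(.29,.143):
        l=m&(abs(P[...,1]-y0)<.035)&(abs(P[...,2]-.073)<.012)&(P[...,0]<.665)
        Q=plane(n,np.c_[u[l],v[l]],.074)
        print(n,"lip",l.sum(),line(Q),cv2.minAreaRect(Q[:,:2].astype(np.float32)*1000),"xr",Q[:,0].min(),Q[:,0].max())
    o=(cv2.inRange(hsv,(3,130,90),(16,255,255))>0)&(abs(P[...,1]-.35)<.06)&(abs(P[...,0]-.56)<.07)
    Q=plane(n,np.c_[u[o],v[o]],.058); print(n,"treadle",cv2.minAreaRect(Q[:,:2].astype(np.float32)*1000))
    f=(abs(P[...,1]-.217)<.05)&(abs(P[...,0]-.57)<.05)
    print("floor z",np.median(P[f][:,2]),"housing z",np.median(P[(abs(P[...,1]-.217)<.05)&(abs(P[...,0]-.685)<.008)][:,2]))
    if n=="top":
        for y in(.17,.2,.23,.26):   # x profile of height along the bay
            s=(abs(P[...,1]-y)<.004)&(P[...,0]>.44)&(P[...,0]<.75); i=np.argsort(P[s][:,0]); print(y,[(round(float(a),3),round(float(b)*1000)) for a,b in P[s][i][:,[0,2]]][::4])
im,d=load("top",0); c=im[150:320,70:430]; cv2.imwrite("pics/crop0.png",cv2.resize(c[:,:180],None,fx=4,fy=3.5,interpolation=cv2.INTER_CUBIC)[:,:,::-1])
```

```text
top handle 311 ((457.5066833496094, -277.5148010253906), (13.931971549987793, 104.18077850341797), 6.972627639770508) line (np.float32(-83.291176), np.float32(0.4573968), np.float32(-0.27721184)) pts line (np.float32(-83.24935), np.float32(0.45655102), np.float32(-0.27124473)) [ 0.4574 -0.2773  0.1132] zmax 0.11667554824291304
top lip 554 (np.float32(-3.7375412), np.float32(0.5691062), np.float32(0.29047096)) ((584.180908203125, 303.67218017578125), (54.19392395019531, 161.827880859375), 88.08155822753906) xr 0.5027730988375259 0.6655825238590547
top lip 490 (np.float32(-3.6973038), np.float32(0.5682319), np.float32(0.1448241)) ((574.2423095703125, 141.8779754638672), (21.34900665283203, 164.91757202148438), 84.70740509033203) xr 0.4926850844001962 0.6565421761478503
top treadle ((560.1203002929688, 350.95355224609375), (65.17294311523438, 80.97895050048828), 85.37647247314453)
floor z 0.0571080964840287 housing z 0.0893785034322605
0.17 [(0.44, 1), (0.443, 2), (0.445, 1), (0.447, 2), (0.45, 1), (0.452, 0), (0.455, 0), (0.457, -4), (0.461, 3), (0.464, 1), (0.466, 1), (0.469, -2), (0.
[... 5913 characters left out ...]
), np.float32(-0.28061748)) [ 0.463  -0.2803  0.1076] zmax 0.11500072857871083
scene lip 215 (np.float32(-5.729294), np.float32(0.543172), np.float32(0.2906717)) ((580.2406005859375, 295.97747802734375), (150.83831787109375, 65.10929870605469), 6.726815223693848) xr 0.5033668978046406 0.6582495193913843
scene lip 227 (np.float32(-5.565712), np.float32(0.56661445), np.float32(0.14226866)) ((569.28564453125, 139.66172790527344), (23.103046417236328, 159.8011016845703), 83.89492797851562) xr 0.4908140138756989 0.649588830400517
scene treadle ((558.1329956054688, 352.4305114746094), (55.1817626953125, 64.81929016113281), 86.40016174316406)
floor z 0.05293721233670701 housing z 0.0860456002024379
```

View pics/crop0.png

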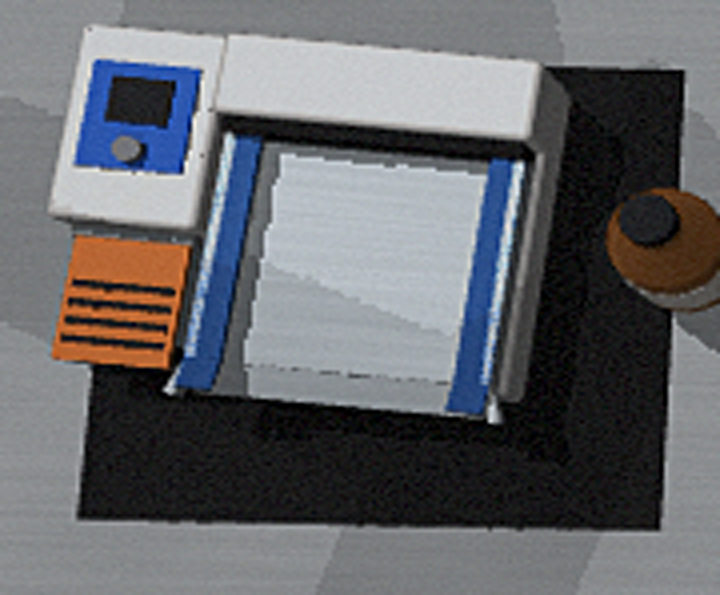

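Handle: centre (0.4575, -0.2775), tray yaw +7°. Bay home is about (0.592, 0.217), yaw about -4.5°. Now I move above the handle.

```bash
cat > to.py <<'E'
# usage: to.py x y z yaw  -> shift/turn in present tool axes
import sys; from h import *
o=telemetry.get_obs(); T=R.from_euler("xyz",o["tcp_rot"],degrees=True)
x,y,z,w=map(float,sys.argv[1:]); G=R.from_euler("xyz",[180,0,w],degrees=True)
print("t",T.inv().apply(np.array([x,y,z])-o["ee_pos"]).round(4),"r",(T.inv()*G).as_rotvec().round(4),"at",o["ee_pos"].round(4),o["tcp_rot"].round(2),"F",o["wrist_force"].round(2),"t=",o["time"],"q",o["q"].round(0),"op",o["opening"].round(4))
E
P='[-0.5216,-0.6694,0.04,0,0,1.129,0]'; true
python3 -m inch '[[-0.5216,-0.6694,0.04,0,0,1.129,0],[-0.5216,-0.6694,0.04,0,0,1.129,0],[-0.5216,-0.6694,0.04,0,0,1.129,0],[-0.5216,-0.6694,0.04,0,0,1.129,0],[-0.5216,-0.6694,0.04,0,0,1.129,0],[-0.5216,-0.6694,0.04,0,0,1.129,0],[-0.5216,-0.6694,0.04,0,0,1.129,0],[-0.5216,-0.6694,0.04,0,0,1.129,0],[-0.5216,-0.6694,0.04,0,0,1.129,0],[-0.5216,-0.6694,0.04,0,0,1.129,0],[-0.5216,-0.6694,0.04,0,0,1.129,0],[-0.5216,-0.6694,0.04,0,0,1.129,0]]'
python3 to.py .4575 -.2775 .18 97
```

```text
time: 1.1
ee_pos: [0.3404, 0.0496, 0.2077]
tcp_rot: [180.0, -0.0, 97.0]
wrist_force: [0.8, 0.9, 0.7]
opening: 0.0855Traceback (most recent call last):
  File "to.py", line 5, in <module>
    print("t",T.inv().apply(np.array([x,y,z])-o["ee_pos"]).round(4),"r",(T.inv()*G).as_rotvec().round(4),"at",o["ee_pos"].round(4),o["tcp_rot"].round(2),"F",o["wrist_force"].round(2),"t=",o["time"],"q",o["q"].round(0),"op",o["opening"].round(4))
                                                                                                                                                                                                                               ^^^^^^^^^^^^^^^^^^
AttributeError: 'float' object has no attribute 'round'
```

```bash
sed -i 's/o\["opening"\].round(4)/round(o["opening"],4)/' to.py
python3 -m inch '[[-0.339,0.0763,0.028,0,0,0,0],[-0.339,0.0763,0.028,0,0,0,0],[-0.339,0.0763,0.028,0,0,0,0],[-0.339,0.0763,0.028,0,0,0,0],[-0.339,0.0763,0.028,0,0,0,0],[-0.339,0.0763,0.028,0,0,0,0],[-0.339,0.0763,0.028,0,0,0,0],[-0.339,0.0763,0.028,0,0,0,0],[-0.339,0.0763,0.028,0,0,0,0],[-0.339,0.0763,0.028,0,0,0,0],[-0.339,0.0763,0.028,0,0,0,0],[-0.339,0.0763,0.028,0,0,0,0]]'
python3 to.py .4575 -.2775 .084 97
python3 - <<'E'
from h import *
im,d=optics.camera("wrist"); cv2.imwrite("pics/w1.png",im[:,:,::-1])
E
```

```text
time: 2.1
ee_pos: [0.4572, -0.2751, 0.1795]
tcp_rot: [-180.0, -0.0, 97.0]
wrist_force: [-0.7, 0.3, 0.5]
opening: 0.0854
t [-0.0025  0.0001  0.0955] r [-0.0006 -0.0007 -0.0001] at [ 0.4572 -0.2751  0.1795] [-1.7997e+02 -4.0000e-02  9.6990e+01] F [-0.66  0.33  0.54] t= 2.1 q [-31.   2.   1.  89.   0.  52.] op 0.0854
```

View pics/w1.png

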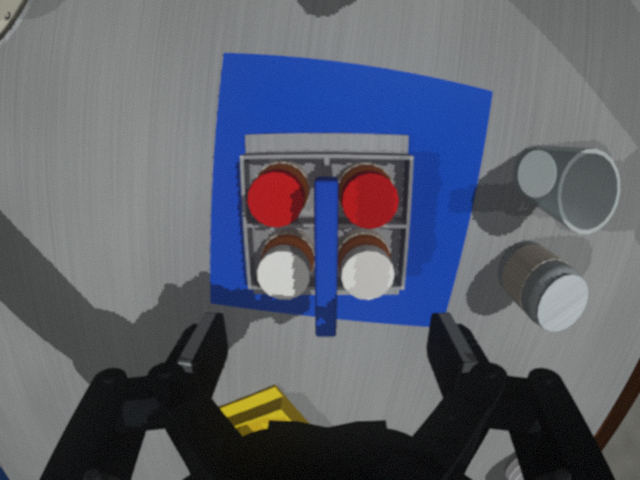

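The wrist view shows the blue bar upright at column 326, midway between the fingertips (columns 222 and 430), and four jars standing. I descend and grip.

```bash
python3 -m inch '[[-0.0025,0,0.03,0,0,0,0],[-0.0025,0,0.06,0,0,0,0],[-0.0025,0,0.085,0,0,0,0],[-0.0025,0,0.0955,0,0,0,0],[-0.0025,0,0.0955,0,0,0,0.5],[-0.0025,0,0.0955,0,0,0,1],[-0.0025,0,0.0955,0,0,0,1],[-0.0025,0,0.0955,0,0,0,1],[-0.0025,0,0.0955,0,0,0,1],[-0.0025,0,0.0955,0,0,0,1],[-0.0025,0,0.0955,0,0,0,1],[-0.0025,0,0.0955,0,0,0,1]]' 80
python3 to.py .4575 -.2775 .2 97
```

```text
time: 3.15
ee_pos: [0.4576, -0.2783, 0.0849]
tcp_rot: [180.0, 0.0, 97.0]
wrist_force: [-4.9, -0.4, 6.0]
opening: 0.0129
t [ 0.0007 -0.     -0.1151] r [ 0.      0.0006 -0.0005] at [ 0.4576 -0.2783  0.0849] [1.800e+02 3.000e-02 9.697e+01] F [-4.89 -0.39  5.97] t= 3.15 q [-31.   3.  -9.  79.  -0.  52.] op 0.0129
```

Gripped. I lift gently.

```bash
python3 -m inch '[[0,0,-0.002,0,0,0,1],[0,0,-0.006,0,0,0,1],[0,0,-0.013,0,0,0,1],[0,0,-0.023,0,0,0,1],[0,0,-0.036,0,0,0,1],[0,0,-0.05,0,0,0,1],[0,0,-0.064,0,0,0,1],[0,0,-0.078,0,0,0,1],[0,0,-0.09,0,0,0,1],[0,0,-0.1,0,0,0,1],[0,0,-0.107,0,0,0,1],[0,0,-0.11,0,0,0,1]]' 100
python3 to.py .41 .2305 .196 85.5
python3 - <<'E'
from h import *
np.savez("w2.npz",im=(a:=optics.camera("wrist"))[0],d=a[1]); cv2.imwrite("pics/w2.png",a[0][:,:,::-1])
E
```

```text
time: 4.15
ee_pos: [0.4581, -0.2782, 0.1956]
tcp_rot: [179.9, 0.0, 97.0]
wrist_force: [0.8, 0.3, -5.1]
opening: 0.0123
t [ 0.5108  0.0142 -0.0008] r [0.0012 0.0007 0.2005] at [ 0.4581 -0.2782  0.1956] [1.7994e+02 5.0000e-02 9.6990e+01] F [ 0.78  0.25 -5.13] t= 4.15 q [-31.   2.   3.  91.   0.  52.] op 0.0123
```

View pics/w2.png

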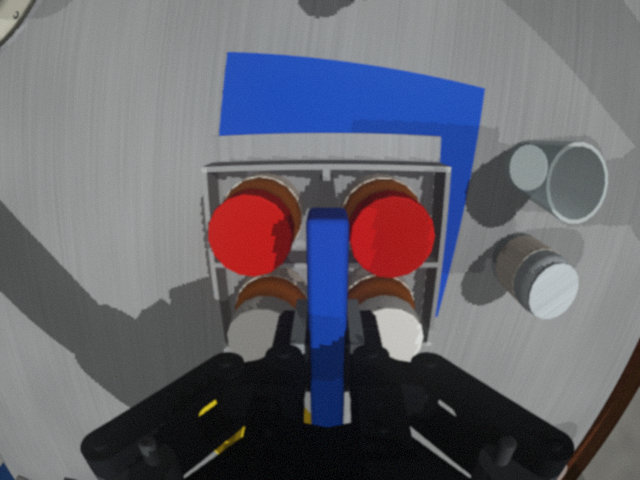

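The tray is off the bench and hanging square, with the bar between the pads (about col 327). The jars are all standing. I carry it with smooth ramps.

```bash
python3 -m inch '[[0.004,0,0,0,0,0.002,1],[0.012,0,0,0,0,0.005,1],[0.024,0,0,0,0,0.01,1],[0.040,0.001,0,0,0,0.016,1],[0.060,0.001,0,0,0,0.024,1],[0.084,0.001,0,0,0,0.033,1],[0.112,0.002,0,0,0,0.044,1],[0.140,0.002,0,0,0,0.055,1],[0.168,0.002,0,0,0,0.066,1],[0.196,0.003,0,0,0,0.077,1],[0.224,0.003,0,0,0,0.088,1],[0.252,0.0035,0,0,0,0.1,1]]'
python3 to.py .4026 .2314 .195 85.5
```

```text
time: 5.2
ee_pos: [0.4293, -0.0254, 0.1939]
tcp_rot: [-180.0, -0.0, 91.2]
wrist_force: [0.8, 0.8, -4.2]
opening: 0.0122
t [ 0.2573 -0.0212 -0.0011] r [-0.0004 -0.0003  0.1001] at [ 0.4293 -0.0254  0.1939] [-1.7998e+02 -2.0000e-02  9.1230e+01] F [ 0.83  0.84 -4.25] t= 5.2 q [ -3. -12. -10.  92.   0.  85.] op 0.0122
```

```bash
python3 -m inch '[[0.028,-0.002,0,0,0,0.011,1],[0.056,-0.005,0,0,0,0.022,1],[0.084,-0.007,0,0,0,0.033,1],[0.112,-0.009,0,0,0,0.044,1],[0.140,-0.0115,0,0,0,0.055,1],[0.168,-0.0138,0,0,0,0.066,1],[0.194,-0.016,0,0,0,0.076,1],[0.216,-0.018,0,0,0,0.084,1],[0.234,-0.0193,0,0,0,0.091,1],[0.246,-0.0203,0,0,0,0.096,1],[0.254,-0.021,0,0,0,0.099,1],[0.257,-0.0212,0,0,0,0.1,1]]'
python3 to.py .4026 .2314 .195 85.5
python3 - <<'E'
from h import *
im,d=optics.camera("top"); np.savez("top3.npz",im=im,d=d)
im2,d2=optics.camera("scene"); np.savez("scene3.npz",im=im2,d=d2)
c=cv2.resize(im[140:330,70:270],None,fx=3,fy=3); e=cv2.resize(im2[90:290,330:560],None,fx=3,fy=3); 
cv2.imwrite("pics/t3.png",cv2.resize(np.hstack([cv2.resize(c,(600,570)),cv2.resize(e,(655,570))]),(800,363))[:,:,::-1])
E
```

```text
time: 6.2
ee_pos: [0.4027, 0.2301, 0.1938]
tcp_rot: [-180.0, 0.0, 85.6]
wrist_force: [0.0, 0.3, -5.0]
opening: 0.0122
t [ 0.0013 -0.0002 -0.0012] r [-0.0007  0.0002  0.0019] at [0.4027 0.2301 0.1938] [-1.7996e+02  1.0000e-02  8.5610e+01] F [ 0.03  0.28 -4.98] t= 6.2 q [ 30.  -7.  -6.  91.   0. 124.] op 0.0122
```

View pics/t3.png

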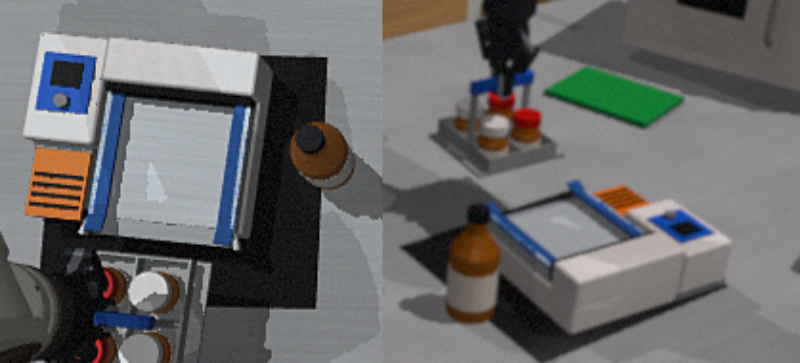

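Run:
```python
from h import *
np.set_printoptions(precision=4,suppress=True)
n="top"; v,u=np.mgrid[:480,:640]
im,d=load(n,3); im0,d0=load(n,0)
P=pts(n,np.c_[u.ravel(),v.ravel()],d.ravel()).reshape(480,640,3)
P0=pts(n,np.c_[u.ravel(),v.ravel()],d0.ravel()).reshape(480,640,3)
t=(P[...,2]>.095)&(P[...,2]<.155)&(P0[...,2]<.03)&(P[...,1]<.26)
# right edge of flange per row
uv=[]
for r in range(275,318):
    c=np.where(t[r])[0]
    if len(c): uv.append((c.max()+.5,r))
Q=plane(n,np.array(uv),.114); print("flange edge z",P[...,2][t][:5]); 
f=cv2.fitLine(Q[3:-3,:2].astype(np.float32),cv2.DIST_HUBER,0,.001,.001).ravel(); print("right edge dir",np.degrees(np.arctan2(f[1],f[0])),f[2:],"y-range",Q[::6,:2])
# front edge per column
uv=[]
for c in range(155,176):
    r=np.where(t[:,c])[0]
    if len(r): uv.append((c,r.min()-.5))
Q=plane(n,np.array(uv),.114); print("front",Q[::4,:2])
# lips, two images
hs=cv2.cvtColor(im0,cv2.COLOR_RGB2HSV); b=cv2.inRange(hs,(100,120,50),(125,255,255))>0
for lo,hi,nm in((110,140,"L"),(178,202,"R")):
    E=[]
    for r in range(200,258):
        c=np.where(b[r,lo:hi])[0]+lo
        if len(c): E.append((r,c.min()-.5,c.max()+.5))
    E=np.array(E)
    for k in(1,2):
        Q=plane(n,E[:,[k,0]],.074); f=cv2.fitLine(Q[:,:2].astype(np.float32),cv2.DIST_HUBER,0,.001,.001).ravel()
        a=f[1]/f[0]; print(nm,"outer inner".split()[(k==1)==(nm=="R")] ,"ang",np.degrees(np.arctan(a)),"y at x=.56",f[3]+a*(.56-f[2]))
```

```text
flange edge z [0.1333 0.1373 0.1324 0.1316 0.1321]
right edge dir -4.599417 [0.4279 0.1515] y-range [[0.4711 0.1893]
 [0.4593 0.1484]
 [0.4466 0.1497]
 [0.434  0.151 ]
 [0.4213 0.1523]
 [0.4088 0.1536]
 [0.3962 0.1549]
 [0.3838 0.1541]]
front [[0.4718 0.203 ]
 [0.472  0.1946]
 [0.4701 0.186 ]
 [0.4703 0.1776]
 [0.4684 0.169 ]
 [0.4686 0.1606]]
L outer ang -6.5829053 y at x=.56 0.29884103
L inner ang -5.102313 y at x=.56 0.2830203
R inner ang -4.472578 y at x=.56 0.15304787
R outer ang -3.66096 y at x=.56 0.13854453
```

```bash
python3 -m inch '[[0.0003,0,0.002,0,0,0,1],[0.0006,0,0.007,0,0,0,1],[0.0009,0,0.014,0,0,0,1],[0.001,0,0.022,0,0,0,1],[0.001,0,0.03,0,0,0,1],[0.001,0,0.037,0,0,0,1],[0.001,0,0.043,0,0,0,1],[0.001,0,0.0465,0,0,0,1],[0.001,0,0.048,0,0,0,1],[0.001,0,0.048,0,0,0,1],[0.001,0,0.048,0,0,0,1],[0.001,0,0.048,0,0,0,1]]'
python3 to.py .4026 .2314 .146 85.5
python3 - <<'E'
from h import *
np.set_printoptions(precision=4,suppress=True)
v,u=np.mgrid[:480,:640]
for n in("top","scene"):
    im,d=optics.camera(n); np.savez(n+"4.npz",im=im,d=d)
    P=pts(n,np.c_[u.ravel(),v.ravel()],d.ravel()); im=im.reshape(-1,3)
    s=P-[.4026,.231,0]; a=np.radians(-4.6); x=s[:,0]*np.cos(a)+s[:,1]*np.sin(a); y=-s[:,0]*np.sin(a)+s[:,1]*np.cos(a); z=P[:,2]
    for nm,sel in(("flange -y",(abs(y+.069)<.004)&(abs(x)<.06)&(z>.03)&(z<.09)),("flange +y",(abs(y-.069)<.004)&(abs(x)<.06)&(z>.03)&(z<.09)),("front wall top",(abs(x-.066)<.006)&(abs(y)<.05)&(z>.07)&(z<.11))):
        if sel.sum()>8: print(n,nm,sel.sum(),"z",np.median(z[sel]),"slope x,y",np.linalg.lstsq(np.c_[x[sel],y[sel],np.ones(sel.sum())],z[sel],rcond=None)[0])
    w=(z>.04)&(z<.12)&(abs(x)<.1)&(abs(y)<.11); print(n,"extents x",np.percentile(x[w],[1,99]),"y",np.percentile(y[w],[1,99]))
E
```

```text
time: 7.3
ee_pos: [0.404, 0.2301, 0.1467]
tcp_rot: [180.0, -0.0, 85.5]
wrist_force: [-0.1, 0.9, -5.1]
opening: 0.0129
t [ 0.0012 -0.0015  0.0007] r [ 0.0006 -0.0004  0.0006] at [0.404  0.2301 0.1467] [ 1.7997e+02 -2.0000e-02  8.5530e+01] F [-0.13  0.85 -5.06] t= 7.3 q [ 30.  -8. -12.  86.   0. 124.] op 0.0129
top flange -y 213 z 0.06608748096109918 slope x,y [-0.0116  0.0578  0.0698]
top front wall top 93 z 0.08683166381557683 slope x,y [ 1.071  -0.0165  0.0111]
top extents x [-0.0672  0.0993] y [-0.0801  0.0756]
scene flange -y 67 z 0.06543553480088216 slope x,y [-0.0045  0.4647  0.0973]
scene front wall top 77 z 0.08187484322360439 slope x,y [-1.0027 -0.0099  0.1506]
scene extents x [-0.0659  0.0984] y [-0.0768  0.0701]
```

```bash
python3 -m inch '[[0.0005,0.002,0,0,0,0,1],[0.001,0.006,0,0,0,0,1],[0.001,0.012,0,0,0,0,1],[0.001,0.019,0,0,0,0,1],[0.001,0.027,0,0,0,0,1],[0.001,0.035,0,0,0,0,1],[0.001,0.043,0,0,0,0,1],[0.001,0.051,0,0,0,0,1],[0.001,0.058,0,0,0,0,1],[0.001,0.064,0,0,0,0,1],[0.001,0.068,0,0,0,0,1],[0.001,0.07,0,0,0,0,1]]'
python3 to.py .592 .217 .146 85.4
python3 - <<'E'
from h import *
im,d=optics.camera("top"); np.savez("top5.npz",im=im,d=d)
im2,d2=optics.camera("scene"); np.savez("scene5.npz",im=im2,d=d2)
c=im[170:310,70:250]; e=im2[110:270,350:530]
cv2.imwrite("pics/t5.png",np.hstack([cv2.resize(c,(400,330),interpolation=2),cv2.resize(e,(400,330),interpolation=2)])[:,:,::-1])
E
```

```text
time: 8.4
ee_pos: [0.4742, 0.2254, 0.1461]
tcp_rot: [-180.0, 0.0, 85.5]
wrist_force: [0.4, -1.2, -5.5]
opening: 0.0128
t [8.000e-04 1.181e-01 1.000e-04] r [-0.0002  0.0001  0.002 ] at [0.4742 0.2254 0.1461] [-1.7999e+02  1.0000e-02  8.5510e+01] F [ 0.36 -1.19 -5.5 ] t= 8.4 q [ 25.   1.  -4.  86.  -0. 120.] op 0.0128
```

View pics/t5.png

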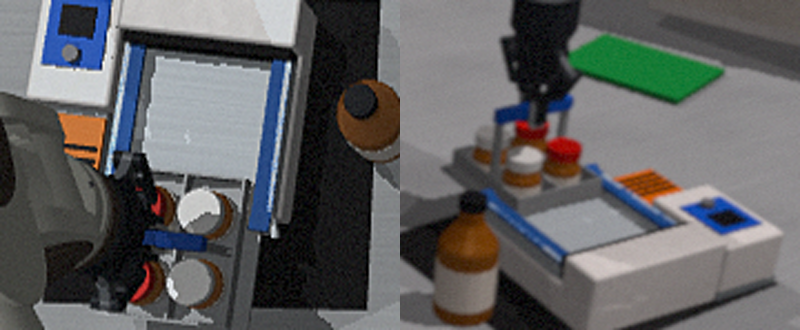

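```bash
python3 -m inch '[[0,0.003,0,0,0,0,1],[0,0.009,0,0,0,0,1],[0,0.018,0,0,0,0,1],[0,0.029,0,0,0,0,1],[0,0.041,0,0,0,0,1],[0,0.053,0,0,0,0,1],[0,0.065,0,0,0,0,1],[0,0.077,0,0,0,0,1],[0,0.088,0,0,0,0,1],[0,0.097,0,0,0,0,1],[0,0.102,0,0,0,0,1],[0,0.105,0,0,0,0,1]]'
python3 to.py .592 .217 .146 85.4
python3 -m inch '[[0,0.001,0,0,0,0,1],[0,0.003,0,0,0,0,1],[0,0.005,0,0,0,0,1],[0,0.007,0,0,0,0,1],[0,0.009,0,0,0,0,1],[0,0.010,0,0,0,0,1],[0,0.010,0,0,0,0,1]]'
python3 to.py .592 .217 .146 85.4
```

```text
time: 9.5
ee_pos: [0.5792, 0.2171, 0.1458]
tcp_rot: [-180.0, 0.0, 85.5]
wrist_force: [-0.5, -0.2, -4.9]
opening: 0.0126
t [ 0.0009  0.0128 -0.0002] r [-0.0004  0.0002  0.0018] at [0.5792 0.2171 0.1458] [-1.7998e+02  1.0000e-02  8.5500e+01] F [-0.47 -0.15 -4.91] t= 9.5 q [ 21.  14.  10.  87.  -0. 115.] op 0.0126
time: 10.08
ee_pos: [0.5884, 0.2166, 0.1463]
tcp_rot: [180.0, -0.0, 85.5]
wrist_force: [0.7, -0.2, -5.9]
opening: 0.0122
t [0.0007 0.0035 0.0003] r [ 0.0001 -0.      0.0023] at [0.5884 0.2166 0.1463] [180.    -0.    85.53] F [ 0.71 -0.19 -5.94] t= 10.0833 q [ 20.  15.  12.  87.   0. 115.] op 0.0122
```

```bash
for i in 1 2; do :; done
python3 -m inch '[[0,0.001,0,0,0,0,1],[0,0.002,0,0,0,0,1],[0,0.002,0,0,0,0,1]]'
python3 -m inch '[[0,0.001,0,0,0,0,1],[0,0.002,0,0,0,0,1],[0,0.002,0,0,0,0,1]]'
python3 -m inch '[[0,0.001,0,0,0,0,1],[0,0.0015,0,0,0,0,1],[0,0.0015,0,0,0,0,1]]'
```

```text
time: 10.33
ee_pos: [0.5904, 0.2164, 0.1462]
tcp_rot: [180.0, 0.0, 85.5]
wrist_force: [-0.9, 0.1, -4.6]
opening: 0.0124
time: 10.58
ee_pos: [0.5924, 0.2162, 0.1462]
tcp_rot: [-180.0, 0.0, 85.5]
wrist_force: [0.3, 0.2, -5.0]
opening: 0.0126
time: 10.83
ee_pos: [0.593, 0.2162, 0.1464]
tcp_rot: [-179.9, -0.0, 85.5]
wrist_force: [-5.3, 0.1, -1.0]
opening: 0.0125
```

Contact with the back stop: Fx is -5 N at x = 0.593, as predicted. I lower onto the floor and release.

```bash
python3 -m inch '[[0,-0.0005,0.001,0,0,0,1],[0,-0.0005,0.002,0,0,0,1],[0,-0.0005,0.0025,0,0,0,1],[0,-0.0005,0.0025,0,0,0,1]]'
python3 -m inch '[[0,0,0.0005,0,0,0,1],[0,0,0.001,0,0,0,1],[0,0,0.001,0,0,0,1]]'
```

```text
time: 11.17
ee_pos: [0.5928, 0.2162, 0.1437]
tcp_rot: [-179.9, -0.0, 85.5]
wrist_force: [-6.0, 0.8, -2.3]
opening: 0.0126
time: 11.42
ee_pos: [0.5928, 0.2163, 0.1436]
tcp_rot: [-180.0, -0.0, 85.5]
wrist_force: [-7.6, 0.0, 2.2]
opening: 0.0122
```

On the floor: Fz changed sign at z = 0.1436. I release and go up.

```bash
python3 -m inch '[[0,0,0,0,0,0,0.8],[0,0,0,0,0,0,0.6],[0,0,0,0,0,0,0.4],[0,0,0,0,0,0,0.2],[0,0,0,0,0,0,0.1],[0,0,0,0,0,0,0.1],[0,0,-0.01,0,0,0,0.1],[0,0,-0.03,0,0,0,0.1],[0,0,-0.06,0,0,0,0.1],[0,0,-0.08,0,0,0,0.1],[0,0,-0.08,0,0,0,0.1]]' 40
python3 to.py .535 .353 .11 85.4
python3 - <<'E'
from h import *
np.set_printoptions(precision=4,suppress=True)
v,u=np.mgrid[:480,:640]
im,d=optics.camera("top"); np.savez("top6.npz",im=im,d=d)
im2,d2=optics.camera("scene"); np.savez("scene6.npz",im=im2,d=d2)
cv2.imwrite("pics/t6.png",np.hstack([cv2.resize(im[150:290,70:250],(400,330),interpolation=2),cv2.resize(im2[110:270,350:530],(400,330),interpolation=2)])[:,:,::-1])
im,d=optics.camera("wrist"); cv2.imwrite("pics/w6.png",im[:,:,::-1])
for n in("top","scene"):
    im,d=load(n,6); P=pts(n,np.c_[u.ravel(),v.ravel()],d.ravel()); b=cv2.inRange(cv2.cvtColor(im,cv2.COLOR_RGB2HSV),(100,120,50),(125,255,255)).ravel()>0
    h=b&(P[:,2]>.14)&(P[:,2]<.19)&(abs(P[:,1]-.216)<.08)&(abs(P[:,0]-.59)<.05)
    if h.sum()>20: print(n,h.sum(),cv2.minAreaRect(P[h][:,:2].astype(np.float32)*1000),np.percentile(P[h][:,2],[50,97]))
E
```

```text
time: 12.33
ee_pos: [0.5944, 0.2165, 0.2286]
tcp_rot: [179.6, -0.2, 85.5]
wrist_force: [0.4, 0.3, 0.2]
opening: 0.0769
t [ 0.1311 -0.0707  0.1185] r [ 0.0066 -0.003   0.0023] at [0.5944 0.2165 0.2286] [ 1.7962e+02 -1.7000e-01  8.5530e+01] F [0.38 0.27 0.24] t= 12.3333 q [ 20.  16.  23.  96.  -0. 114.] op 0.0769
top 309 ((591.936767578125, 209.4361572265625), (90.363525390625, 14.41659927368164), 85.51358032226562) [0.1705 0.1739]
scene 267 ((598.2903442382812, 214.0892333984375), (107.9255599975586, 17.518239974975586), 86.72473907470703) [0.166  0.1727]
```

View pics/t6.png

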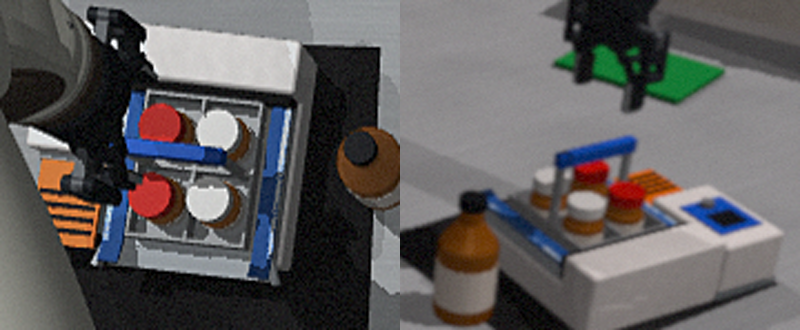

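View pics/w6.png

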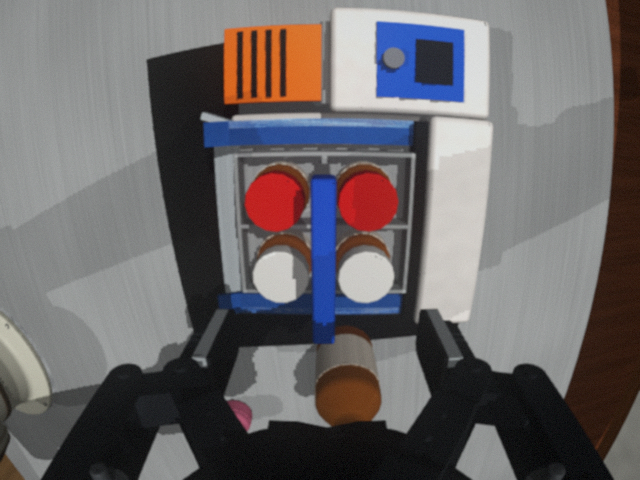

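The tray is home: handle at x of about 0.592, bar top at about 0.172, flanges under both lips, four jars standing and the treadle untouched. Next is the pad, at about (0.5355, 0.353). I move over it with the fingers shut.

```bash
python3 -m inch '[[0.03,-0.016,0,0,0,0,1],[0.06,-0.032,0,0,0,0,1],[0.09,-0.048,0,0,0,0,1],[0.115,-0.062,0,0,0,0,1],[0.1311,-0.0707,0,0,0,0,1],[0.1311,-0.0707,0.03,0,0,0,1],[0.1311,-0.0707,0.06,0,0,0,1],[0.1311,-0.0707,0.09,0,0,0,1],[0.1311,-0.0707,0.115,0,0,0,1],[0.1311,-0.0707,0.13,0,0,0,1],[0.1311,-0.0707,0.135,0,0,0,1],[0.1311,-0.0707,0.135,0,0,0,1]]'
python3 to.py .5355 .353 .058 85.4
```

```text
time: 13.48
ee_pos: [0.5319, 0.3516, 0.0854]
tcp_rot: [-179.8, 0.1, 85.5]
wrist_force: [1.0, 0.1, 0.4]
opening: -0.0002
t [0.0017 0.0035 0.0274] r [-0.0031  0.0024  0.0022] at [0.5319 0.3516 0.0854] [-1.7982e+02  1.4000e-01  8.5530e+01] F [0.97 0.12 0.42] t= 13.4833 q [ 33.  17.   8.  81.   0. 128.] op -0.0002
```

```bash
python3 -m inch '[[0.0017,0.0025,0.012,0,0,0,1],[0.0017,0.0025,0.024,0,0,0,1],[0.0017,0.0025,0.030,0,0,0,1],[0.0017,0.0025,0.036,0,0,0,1],[0.0017,0.0025,0.040,0,0,0,1],[0.0017,0.0025,0.042,0,0,0,1],[0.0017,0.0025,0.0435,0,0,0,1],[0.0017,0.0025,0.0435,0,0,0,1]]'
python3 -m inch '[[0,0,0.001,0,0,0,1],[0,0,0.002,0,0,0,1],[0,0,0.002,0,0,0,1]]'
```

```text
time: 14.15
ee_pos: [0.5365, 0.354, 0.0451]
tcp_rot: [179.9, -0.0, 85.5]
wrist_force: [1.0, -1.9, 6.6]
opening: -0.0001
time: 14.4
ee_pos: [0.5367, 0.354, 0.0441]
tcp_rot: [179.8, -0.1, 85.5]
wrist_force: [0.7, -2.4, 9.9]
opening: -0.0001
```

```bash
python3 -m inch '[[0,0,0.001,0,0,0,1],[0,0,0.002,0,0,0,1],[0,0,0.002,0,0,0,1],[0,0,0.002,0,0,0,1]]'
python3 - <<'E'
from h import *
im2,d2=optics.camera("scene")
np.savez("scene7.npz",im=im2,d=d2)
E
```

```text
time: 14.73
ee_pos: [0.5369, 0.354, 0.0436]
tcp_rot: [179.8, -0.1, 85.5]
wrist_force: [-3.6, -4.8, 19.1]
opening: 0.0
```

At the stop: 19 N with the tip no longer sinking, pad down about 14.5 mm. I lift off and check.

```bash
python3 -m inch '[[0,0,-0.005,0,0,0,1],[0,0,-0.012,0,0,0,1],[0,0,-0.02,0,0,0,1],[0,0,-0.04,0,0,0,1],[0,0,-0.07,0,0,0,1],[0,0,-0.11,0,0,0,1],[0.02,-0.04,-0.15,0,0,0,1],[0.04,-0.08,-0.18,0,0,0,1],[0.06,-0.11,-0.19,0,0,0,1],[0.08,-0.14,-0.19,0,0,0,1],[0.09,-0.15,-0.19,0,0,0,1],[0.09,-0.15,-0.19,0,0,0,1]]'
python3 - <<'E'
from h import *
np.set_printoptions(precision=4,suppress=True)
v,u=np.mgrid[:480,:640]
for n in("top","scene"):
    im,d=optics.camera(n); np.savez(n+"8.npz",im=im,d=d)
    for k in (0,6,8) if n=="top" else (0,7,8):
        i,d=load(n,k)
        P=pts(n,np.c_[u.ravel(),v.ravel()],d.ravel()); hs=cv2.cvtColor(i,cv2.COLOR_RGB2HSV)
        o=(cv2.inRange(hs,(3,130,90),(16,255,255)).ravel()>0)&(abs(P[:,1]-.35)<.04)&(abs(P[:,0]-.56)<.05)
        A=P[o]
        if o.sum()>20:
            c=np.linalg.lstsq(np.c_[A[:,:2]-[.56,.35],np.ones(len(A))],A[:,2],rcond=None)[0]; print(n,k,"treadle slope,z",c)
        b=cv2.inRange(hs,(100,120,50),(125,255,255)).ravel()>0
        h=b&(P[:,2]>.14)&(P[:,2]<.19)&(abs(P[:,1]-.216)<.08)&(abs(P[:,0]-.59)<.05)
        if h.sum()>20: print(n,k,"handle",cv2.minAreaRect(P[h][:,:2].astype(np.float32)*1000),np.percentile(P[h][:,2],[50,97]))
a=load("top",8)[0]; e=load("scene",8)[0]
cv2.imwrite("pics/t8.png",np.hstack([cv2.resize(a[150:330,70:430],(400,330),interpolation=2),cv2.resize(e[110:340,230:530],(400,330),interpolation=2)])[:,:,::-1])
E
```

```text
time: 15.78
ee_pos: [0.3893, 0.4586, 0.2318]
tcp_rot: [-180.0, -0.1, 85.8]
wrist_force: [1.0, -0.5, 0.3]
opening: -0.0001
top 0 treadle slope,z [-0.0005 -0.008   0.057 ]
top 6 treadle slope,z [ 0.0016 -0.0081  0.0571]
top 6 handle ((591.936767578125, 209.4361572265625), (90.363525390625, 14.41659927368164), 85.51358032226562) [0.1705 0.1739]
top 8 treadle slope,z [-0.0016 -0.0033  0.0573]
top 8 handle ((592.6073608398438, 215.93251037597656), (103.33259582519531, 14.894529342651367), 85.12397766113281) [0.1709 0.1743]
scene 0 treadle slope,z [ 0.0099 -0.008   0.0576]
scene 7 treadle slope,z [ 0.2534 -0.0419  0.0472]
scene 7 handle ((597.4002685546875, 215.00485229492188), (107.07890319824219, 16.378490447998047), 85.90251922607422) [0.1663 0.1736]
scene 8 treadle slope,z [ 0.0328 -0.0388  0.0583]
scene 8 handle ((596.8089599609375, 214.7662353515625), (108.4234619140625, 17.430171966552734), 84.70926666259766) [0.167  0.1728]
```

View pics/t8.png

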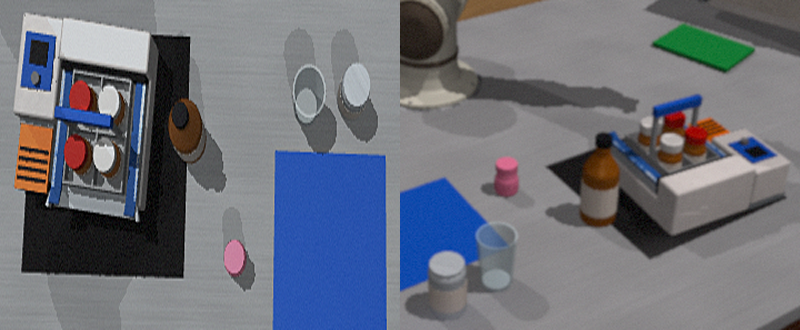

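The treadle read about 0.25 rad pressed (noisy) and is flat again. The tray is home, the jars are standing and the bystanders look unmoved. Handing in.

```bash
python3 -c "
from workcell import order; print(order.job_done())"
```

```text
the job is handed in; nothing more can be done
None
```

I gripped the tray by its blue handle, carried it level and slid it under both lips until it met the back stop (about 5 N at x = 0.593). I then set it on the bay floor and released it. After that I pressed the treadle to its stop and let it spring back. The job was handed in at about 16 s, with no verdict reported.

**Tray and jars, last checks:** the handle was at (0.593, 0.216), about 1 mm from my estimate of home, with yaw about -4.9° against the bay's -4.6°. The bar top was at about 0.173 m, as expected for a tray on the bay floor. All four jars were standing.

**Treadle:** at the stop it read about 0.25 rad from noisy scene-camera depth, against a nominal 0.22. It had sunk about 14.5 mm under 19 N. Afterwards it was flat from above (-0.002 rad). The scene camera gave 0.033 rad, where it had read 0.010 before the press. I took that for noise, but it is close to the 0.04 limit.

**Bystanders:** the beaker, canister and brown bottle looked untouched in the last picture. I judged this by eye and did not measure them.

**Disagreements:** the two cameras differed by about 4 mm on the handle's x. An early reading of the tray's edge also differed by 2 mm sideways from the grip-based estimate; I moved the tray part of that way, and it slid in with only about 1 N sideways force.

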